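Unlatch the analyser and return its cassette to the dock

TASK

The analyser's run is over: slide its safety catch fully back, then push the chamber cover fully open by its handle. Take the cassette out of the chamber and stand it in the aluminium return dock, flat on the dock's floor between its walls; you will have to set it down on the way (the black mat is kept free for that) and take it by its ends instead of its sides. Never drop the cassette, leave catch and cover open, and leave everything else on the bench where it is.

Things in the scene. Friction and masses are not known exactly. Their poses are not given: they have to be found in the camera images.
- analyser: White bench analyser, fixed. Origin on the bench under the middle of its chamber; x points away from the robot, to its low console; y left, z up. Body: x -85 to +270, y -170 to +170 mm; flat deck 106 mm above the bench; console (x 170 to 270 mm) 34 mm above the deck. Catch and cover lie on the deck.
- chamber_floor (a point): Centre of the floor of the chamber, a well in the deck 60 mm along x, 136 mm along y, 52 mm deep, under the cover; axes as the analyser's. Four corner guides 12 mm high (x +-22 to 30, y +-20 to 28 mm) centre the cassette. Fingers can reach only the cassette's long faces, facing +-y; its ends are 2 mm from the well's walls.
- cover (a joint): Smoky see-through sliding cover over the chamber, 76 (x) x 148 (y) mm, top 9 mm above the deck; m of slide towards the analyser's +x: 0 to 0.002 closed, 0.095 fully open (chamber quite free). Friction about 1.5 N; stays where left. While the catch is locked its bolt stops the cover's lug after about 4 mm.
- cover_grip (a point): Grip point on the cover's upright grey handle, a fin 14 mm thick (along analyser x), 64 mm long (along y), rising 36 mm above the cover; the point lies on its middle line, 25 mm above the cover's top and 11 mm below the fin's top. Moves with the cover; axes as the analyser's.
- catch (a joint): Safety catch: ribbed grey thumb fin with a steel bolt, on the deck to the right (-y) of the cover; m of slide towards the analyser's -y, away from the cover: 0 to 0.004 locked, 0.030 fully back (bolt clear of the cover's lug from about 0.013). Friction about 1.5 N; stays where left.
- catch_grip (a point): Grip point on the catch's fin, which is 14 mm thick (along analyser x), 26 mm long (along y) and rises 35 mm above the deck; the point is 24 mm above the deck, 11 mm below the fin's top. Moves with the catch; axes as the analyser's.
- cassette_mid (a point): Pale grey closed cassette, a block 56 mm long (its x), 36 mm wide (its y), 46 mm tall, 0.13 to 0.25 kg; the point is its centre, 23 mm above its underside. The same either way round. It starts standing in the chamber, its long axis along the analyser's x.
- dock_floor (a point): Aluminium return dock, fixed: base 100 x 84 x 8 mm. Point: centre of its floor, 8 mm above the bench; x = long axis, z up. Walls 58 mm above the floor (44 mm along x, inner faces y +-20, 7 thick) flank the cassette's long sides; 5 mm lips at x +-30.5 to 34.5. Cassette stands with its length along x, play 2 mm a side, 2.5 an end; only its ends can be held there, fingers above the lips.
- mat_top (a point): Black rubber mat, 110 x 110 x 3 mm, fixed flat on the bench, free of things: room to set the cassette down and change the grip. The point is the centre of its top.
- bottle: Bystander: white screw-cap bottle, 54 mm across, 110 mm tall. Origin at the centre of its underside.
- tip_box: Bystander: clear pipette-tip box with grey lid, 87 x 122 x 52 mm. Origin at the centre of its underside.
- beaker: Bystander: glass beaker, 60 mm across, 75 mm tall. Origin at the centre of its underside.
- dish: Bystander: flat clear round dish, 56 mm across, 14 mm tall. Origin at the centre of its underside.
- pen: Bystander: dark marker pen lying down, 130 mm long, 13 mm thick. Origin at the centre of its underside.
- jar: Bystander: small lidded glass jar, 52 mm across, 60 mm tall. Origin at the centre of its underside.
- tube_rack: Bystander: red rack of capped tubes, 70 x 160 mm, 97 mm tall. Origin at the centre of its underside.
Mind the look-alikes: they are no part of the job. What is shaped like the part that bears dock_floor but green or purple is not meant.

How it is judged (in metres and radians):
On the way, in this order (a step that is already met when the one before it is completed fails the run):
1. the safety catch is slid back (joint over 24 mm) (value of joint catch above 0.024 m), for 0.1 s.
2. the cover is pushed open (joint over 85 mm) (value of joint cover above 0.085 m), for 0.1 s.
3. the cassette is lifted out of the chamber (z of cassette_mid in the frame of analyser above 0.135 m), for 0.05 s.
At the end, for the whole second after the job is handed in: The cassette stands upright and at rest on the dock's floor: centre within 6 mm of the dock's centre, underside within 3.5 mm of the floor, upright within 0.08 rad, long axis within 0.15 rad of the dock's; catch over 24 mm back and cover over 85 mm open (horizontal distance between cassette_mid and dock_floor below 0.006 m and z of cassette_mid in the frame of dock_floor between 0.019 and 0.0265 m and angle between the x axis of cassette_mid and the x axis of dock_floor, either way round below 0.15 rad and angle between cassette_mid's own z axis and vertical below 0.08 rad and linear speed of cassette below 0.02 m/s and value of joint catch above 0.024 m and value of joint cover above 0.085 m); the robot touches nothing.
It fails at once if the cassette falls: faster than 0.45 m/s while the fingers do not hold it (a drop of about 10 mm) (linear speed of cassette above 0.45 m/s and not (contact force between the fingers and cassette above 0.05 N)).
It fails at once if another thing on the bench is shifted by more than 30 mm (distance of any of bottle, tip_box, beaker, dish, pen, jar, tube_rack from where it was at the start of the episode above 0.03 m).
It also fails if it takes over 67 s, if anything falls off the work surface, if the arm or the gripper's body presses on something with over 40 N, if the wrist force passes 120 N, or if a joint passes its speed limit or range.

ROBOT

A 6-joint arm with a two-finger parallel gripper is mounted at the origin on the work surface. World frame = base frame: x ahead of the robot, y to its left, z up, the work surface at z = 0. Lengths are in m, angles in degrees, forces in N, time in s.
With the tool pointing down it reaches from about 0.375 to 0.9 m from the base axis. Payload 3.1 kg.
Tool frame: the origin (TCP) lies at the very end of the fingers, on their centre line; the grasp point (between the pads) lies 19 mm behind it (bot.tcp_to_grasp is the distance from the TCP to the grasp point, in m); z points along the fingers, y is the direction in which the jaws open and shut (so a half turn about z gives the same grasp; the last joint's range is limited). The gripper opens to 87 mm and grips with 3 to 60 N. Pads are 19 mm wide; open, the fingers measure 117 mm over their backs; the gripper's body (75 mm by 190 mm) begins 51 mm behind the grasp point.
Start: joints at [-10.227, 30.224, 82.088, -0, 67.689, -10.227], TCP at [0.625, 0, 0.223] pointing down, gripper open.
Joint ranges: [-176.69, 176.69], [-43.24, 126.21], [12.49, 139.97], [-82, 262], [0, 151.66], [-163.58, 163.58]. Speed limits (degrees/s): [159.86, 159.86, 180, 180, 180, 180].

INTERFACE

Orientations are given as a 3x3 rotation matrix whose columns are the frame's x, y, z axes.
In Python, from rig import telemetry, eyes, order, bot gives the robot as it stands. The module is installed in compiled form; this text tells all that it offers.
- The arm moves only by the tool servo_tool, never from a script. Its argument "targets" is a list of rows, each a list of 2 entries, a list of its own where there are three numbers: the shift along the tool's x, y, z in m, then the turn, a rotation vector about the tool's x, y, z in rad. In form: [[[tx, ty, tz], [wx, wy, wz]], ...]. A call has 1 to 12 rows; each row is the pose to reach, as a shift and turn from the pose commanded when the call began, along the tool's axes at that moment; what a row does not reach only later rows make up. A row lasts 1/8 s, in which the tool goes at most 62.5 mm and 10.7 degrees, less where a joint would pass 70% of its speed; a pose out of reach is approached as far as the arm can. A call with a gripper value outside its range is refused whole. "gripper" is the finger opening in m, from 0 to 0.087, set as the call begins (left out, the last holds). The fingers move at their own pace and stop on an object; the grip force is fixed at half the most. Time passes only in rows, so rows that repeat a pose let the fingers close. It gives the time, the measured TCP pose, the force and the opening at its end, in the units of the state.
- telemetry.read_state(): the state, without advancing time (a new reading comes with each control period).
- eyes.capture(name): name is "scene" or "side" or "wrist"; returns a dict with "pixels" (420x560x3 uint8, blue, green, red), "intrinsics" (3x3 intrinsics, pixels), "extrinsics" (4x4, takes a point from camera to world coordinates); the wrist camera has in their place "T_tool_cam" (4x4, takes a point from camera to tool coordinates, whose origin is the TCP and whose axes are the flange's). Camera axes: x right, y down, z forward; pixel columns grow to the right and rows downward; lengths in m; the calibration is good to about 2 mm. The wrist camera is an equidistant fisheye: a pixel r from the principal point sees the ray r / f radians off the axis. A picture is of the moment at which its call begins: read the wrist's pose just before it. There is no depth.
- order.hand_in(): hands the job in, once; it reports no verdict.
The state is a dict: "time_s": time; "joint_positions": joint angles; "qvel": joint speeds; "tau": joint torques, N m; "position": TCP position; "tcp_rot": TCP orientation; "force": force on the tool from outside, world axes, zero at the start; "moment": the same for the moment, N m; "opening": opening from 0.0 (shut) to 1.0 (fully open).
Only numpy, scipy, OpenCV 4.12 (cv2) and the standard library are available. Lean on these libraries where they do the work, as an engineer would, in place of code of your own. Each camera call takes 0.05 s, during which the arm holds its last target. There are 200 camera calls.

## Working session

There is one attempt and no reset: what is moved stays moved. The work goes in short steps, Python scripts to look and compute and a tool call to move; the robot and the scene stay as the last step left them, time stands still between calls to the robot, and variables do not carry over. Pictures are saved under pics/ and viewed, about 8 in all and at most 12, crops included, and the job is handed in when it is done.

Besides the shell and the picture viewer there is one more tool, called after "Emit:" by a JSON object that holds its "api" and its "payload". servo_tool: Moves the arm, as the interface text tells. Its arguments: {"type":"object","properties":{"targets":{"type":"array","items":{"type":"array"}},"gripper":{"type":"number"}},"required":["targets"]}

```bash
mkdir -p pics; cat > h.py <<'E'
import numpy as np, cv2
from rig import telemetry, eyes, order, bot
def snap(n,f):
    s=telemetry.read_state(); c=eyes.capture(n); cv2.imwrite('pics/'+f+'.png',c['pixels'])
    K=np.array(c['intrinsics'])
    if n=='wrist':
        T=np.eye(4);T[:3,:3]=s['tcp_rot'];T[:3,3]=s['position'];T=T@np.array(c['T_tool_cam'])
    else: T=np.array(c['extrinsics'])
    np.savez('pics/'+f+'.npz',K=K,T=T,w=(n=='wrist')); return c['pixels']
def ray(f,u,v):
    d=np.load('pics/'+f+'.npz');K=d['K'];T=d['T']
    x=(u-K[0,2])/K[0,0];y=(v-K[1,2])/K[1,1]
    if d['w']:
        r=np.hypot(x,y);k=np.sin(r)/max(r,1e-9);p=np.array([x*k,y*k,np.cos(r)])
    else: p=np.array([x,y,1.])
    p=T[:3,:3]@p; return T[:3,3],p/np.linalg.norm(p)
def onz(f,u,v,z):
    o,d=ray(f,u,v); return o+d*(z-o[2])/d[2]
def proj(f,P):
    d=np.load('pics/'+f+'.npz');K=d['K'];p=np.linalg.inv(d['T'])@np.append(P,1);p=p[:3]
    if d['w']:
        r=np.hypot(p[0],p[1]);t=np.arctan2(r,p[2]);x,y=p[0]/r*t,p[1]/r*t
    else: x,y=p[0]/p[2],p[1]/p[2]
    return np.array([x*K[0,0]+K[0,2],y*K[1,1]+K[1,2]])
def tri(obs):
    A=np.zeros((3,3));b=np.zeros(3);L=[]
    for f,u,v in obs:
        o,d=ray(f,u,v);M=np.eye(3)-np.outer(d,d);A+=M;b+=M@o;L.append((o,M))
    X=np.linalg.solve(A,b);return X,[round(1e3*np.linalg.norm(M@(X-o)),1) for o,M in L]
E
python3 - <<'E'
from h import *
a=[snap(n,n+'0') for n in('scene','side','wrist')]
for n in('scene','side','wrist'):
    d=np.load(f'pics/{n}0.npz');print(n,d['K'].round(1).tolist(),d['T'].round(3).tolist())
s=telemetry.read_state();print(s['time_s'],np.round(s['tcp_rot'],3).tolist(),bot.tcp_to_grasp)
for n,i in zip(('scene','side','wrist'),a): cv2.imwrite(f'pics/{n}0b.png',cv2.resize(i,(800,600),interpolation=cv2.INTER_CUBIC))
E
```

```text
scene [[489.4, 0.0, 274.7], [0.0, 489.4, 201.0], [0.0, 0.0, 1.0]] [[0.432, 0.725, -0.537, 1.13], [0.902, -0.34, 0.266, -0.298], [0.01, -0.599, -0.801, 1.14], [0.0, 0.0, 0.0, 1.0]]
side [[529.1, 0.0, 273.1], [0.0, 529.1, 211.3], [0.0, 0.0, 1.0]] [[0.997, -0.039, 0.059, 0.373], [-0.071, -0.639, 0.766, -1.056], [0.008, -0.769, -0.64, 1.051], [0.0, 0.0, 0.0, 1.0]]
wrist [[325.2, 0.0, 277.7], [0.0, 325.2, 214.3], [0.0, 0.0, 1.0]] [[1.0, 0.001, -0.002, 0.625], [0.0, -0.959, -0.282, 0.079], [-0.002, 0.282, -0.959, 0.382], [0.0, 0.0, 0.0, 1.0]]
0.15 [[0.0, 1.0, -0.002], [1.0, -0.0, 0.0], [0.0, -0.002, -1.0]] 0.0187
```

View pics/scene0b.png

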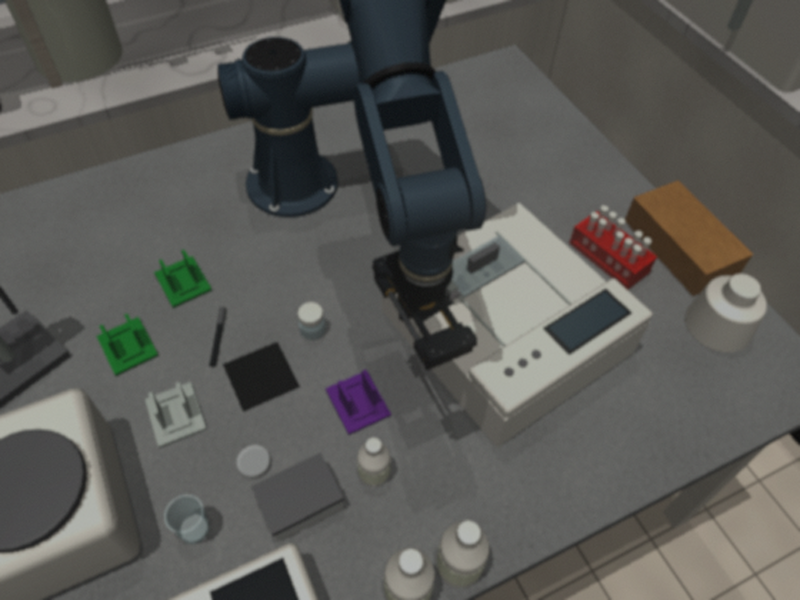

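View pics/side0b.png

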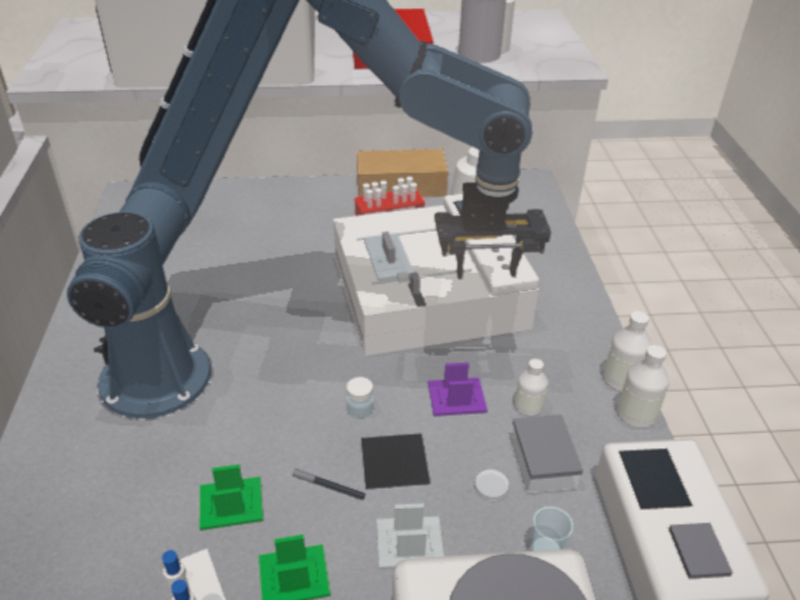

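View pics/wrist0b.png

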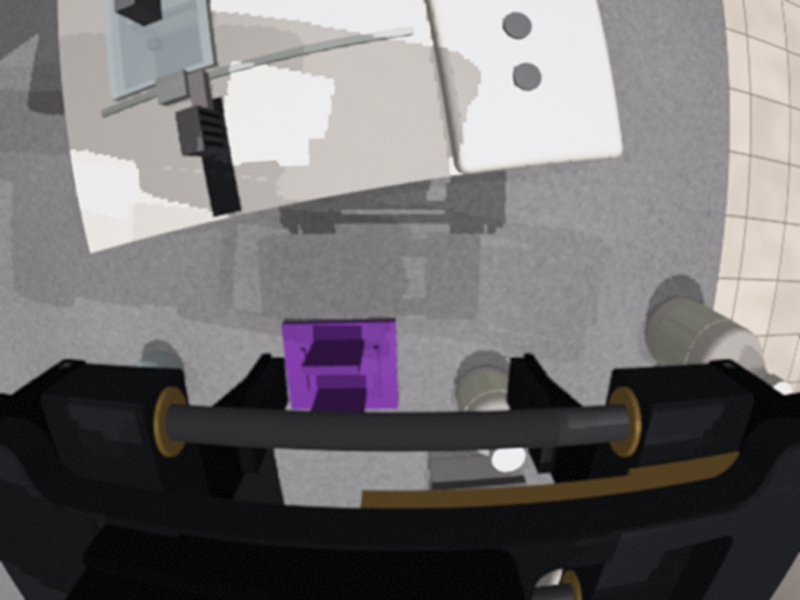

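Scene (800 px frame): the aluminium dock is at (175,412), the mat at (262,375), and the analyser is at right with its handle at (483,257). In the side view the catch fin is at (415,288), the handle at (388,247), the mat at (395,460) and the dock at (410,540). In the wrist view the deck's front-right corner is at (90,252) and the catch at (200,130). Next come coarse positions.

```bash
python3 - <<'E'
from h import *
k=.7
def z(f,u,v,h): return onz(f,u*k,v*k,h).round(3)
print('deck corner w',z('wrist0',90,252,.106),'right edge pt',z('wrist0',470,170,.106), z('wrist0',240,214,.106),'console corner',z('wrist0',622,155,.14))
print('deck corner s',z('side0',366,315,.106),'far',z('side0',335,217,.106))
print('cover corner wrist',z('wrist0',113,98,.115),z('wrist0',214,66,.115))
print('catch',tri([('side0',414*k,275*k),('wrist0',200*k,130*k)]), z('side0',414,275,.141),z('wrist0',200,130,.141))
print('handle',z('side0',388,237,.151),z('scene0',484,250,.151),tri([('side0',388*k,240*k),('scene0',484*k,252*k)]))
print('mat',[z('side0',*p,.003) for p in((361,437),(422,434),(429,484),(366,488))],[z('scene0',*p,.003) for p in((224,361),(277,344),(298,381),(245,408))])
print('dock',[z('side0',*p,.008) for p in((377,518),(440,516),(444,563),(378,566))],[z('scene0',*p,.008) for p in((146,400),(189,384),(205,428),(160,443))])
E
```

```text
deck corner w [0.408 0.037 0.106] right edge pt [0.668 0.082 0.106] [0.528 0.057 0.106] console corner [0.75  0.095 0.14 ]
deck corner s [0.412 0.04  0.106] far [0.358 0.382 0.106]
cover corner wrist [0.442 0.14  0.115] [0.516 0.15  0.115]
catch (array([0.51394181, 0.10933802, 0.14118386]), [np.float64(4.4), np.float64(4.4)]) [0.511 0.114 0.141] [0.518 0.107 0.141]
handle [0.468 0.232 0.151] [0.462 0.22  0.151] (array([0.46691699, 0.21748065, 0.15318068]), [np.float64(0.7), np.float64(0.7)])
mat [array([ 0.392, -0.173,  0.003]), array([ 0.502, -0.173,  0.003]), array([ 0.502, -0.282,  0.003]), array([ 0.396, -0.283,  0.003])] [array([ 0.39 , -0.281,  0.003]), array([ 0.397, -0.178,  0.003]), array([ 0.489, -0.171,  0.003]), array([ 0.5  , -0.276,  0.003])]
dock [array([ 0.411, -0.346,  0.008]), array([ 0.512, -0.349,  0.008]), array([ 0.508, -0.433,  0.008]), array([ 0.408, -0.431,  0.008])] [array([ 0.412, -0.432,  0.008]), array([ 0.413, -0.353,  0.008]), array([ 0.51 , -0.352,  0.008]), array([ 0.504, -0.43 ,  0.008])]
```

Emit:
{"api": "servo_tool", "payload": {"targets": [[[0.05,-0.05,0],[0,0,-0.08]],[[0.109,-0.111,0],[0,0,-0.166]],[[0.109,-0.111,0],[0,0,-0.166]],[[0.109,-0.111,0],[0,0,-0.166]],[[0.109,-0.111,0],[0,0,-0.166]]], "gripper": 0.04}}

```text
time_s: 0.78
position: [0.5151, 0.1086, 0.2228]
tcp_rot: [[-0.165, 0.986, 0.002], [0.986, 0.165, -0.0], [-0.001, 0.002, -1.0]]
force: [0.3, 0.0, 0.4]
opening: 0.526
```

```bash
python3 - <<'E'
from h import *
i=snap('wrist','w1'); cv2.imwrite('pics/w1b.png',cv2.resize(i,(800,600),interpolation=cv2.INTER_CUBIC))
s=telemetry.read_state();print(s['time_s'],np.round(s['position'],4),np.round(s['tcp_rot'],3).tolist(),s['opening'],s['force'])
E
```

```text
0.825 [0.5154 0.1083 0.2227] [[-0.165, 0.986, 0.002], [0.986, 0.165, -0.0], [-0.001, 0.002, -1.0]] 0.49855388457016675 [-0.39879414 -0.19551236  0.35892582]
```

View pics/w1b.png

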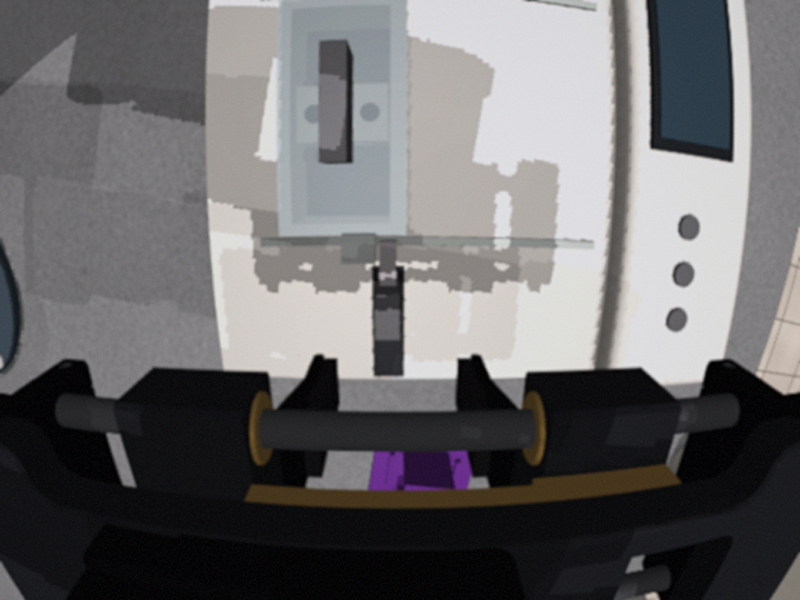

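The wrist view is square to the analyser. The catch fin's top is about x 374–402, y 307–338 (centre 388,323). The handle's top runs x 319–349, y 41–162, the cover spans 279–407, and the cover's lower edge is at y 235.

```bash
python3 - <<'E'
from h import *
k=.7
d=lambda p:(np.array(p)*k)
P=lambda p,h: onz('w1',*d(p),h).round(4)
for n,p,h in [('fin',(388,323),.141),('fin top edge',(388,308),.141),('fin bot edge',(388,338),.141),('handle',(334,102),.151),('h top',(334,41),.151),('h bot',(334,162),.151),('coverBL',(281,235),.115),('coverBR',(406,235),.115),('deckR',(230,376),.106),('deckR2',(590,381),.106),('deckF1',(208,60),.106),('deckF2',(222,350),.106)]:print(n,P(p,h))
print(tri([('w1',334*k,102*k),('side0',388*k,236*k),('scene0',484*k,249*k)]))
print(tri([('w1',388*k,323*k),('side0',414*k,275*k),('wrist0',200*k,130*k)]))
im=cv2.imread('pics/w1.png');c=cv2.resize(im[190:275,235:310],None,fx=7,fy=7,interpolation=cv2.INTER_CUBIC)
s=cv2.imread('pics/side0.png')[180:220,265:320];s=cv2.resize(s,None,fx=5,fy=5,interpolation=cv2.INTER_CUBIC)
H=np.zeros((595,800,3),np.uint8);H[:,:525]=c;H[:200,525:800]=s;cv2.imwrite('pics/c1.png',H)
E
```

```text
fin [0.5117 0.1057 0.141 ]
fin top edge [0.5103 0.1142 0.141 ]
fin bot edge [0.5131 0.097  0.141 ]
handle [0.4664 0.2173 0.151 ]
h top [0.4609 0.2491 0.151 ]
h bot [0.4713 0.1872 0.151 ]
coverBL [0.4412 0.1405 0.115 ]
coverBR [0.5143 0.1519 0.115 ]
deckR [0.4117 0.0375 0.106 ]
deckR2 [0.6598 0.0742 0.106 ]
deckF1 [0.3747 0.2435 0.106 ]
deckF2 [0.4053 0.0559 0.106 ]
(array([0.46765618, 0.21573732, 0.16385839]), [np.float64(0.8), np.float64(1.7), np.float64(1.0)])
(array([0.51324451, 0.10773876, 0.14256391]), [np.float64(2.2), np.float64(3.9), np.float64(5.2)])
```

View pics/c1.png

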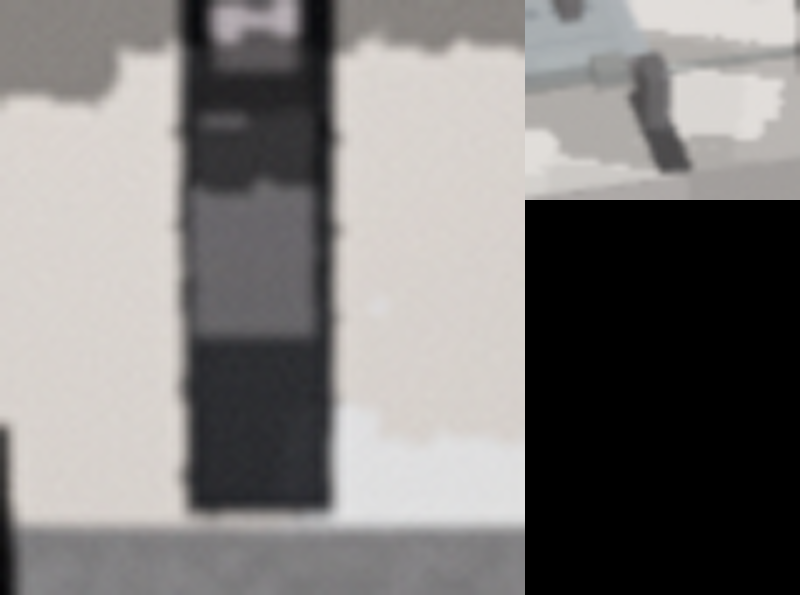

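Emit:
{"api": "servo_tool", "payload": {"targets": [[[0.002,-0.004,0.05],[0,0,0]],[[0.002,-0.004,0.08],[0,0,0]],[[0.002,-0.004,0.1],[0,0,0]],[[0.002,-0.004,0.111],[0,0,0]],[[0.002,-0.004,0.111],[0,0,0]],[[0.002,-0.004,0.111],[0,0,0]]]}}

```text
time_s: 1.58
position: [0.5107, 0.1101, 0.1122]
tcp_rot: [[-0.165, 0.986, 0.002], [0.986, 0.165, -0.0], [-0.0, 0.002, -1.0]]
force: [-0.1, -0.1, 0.0]
opening: 0.458
```

Emit:
{"api": "servo_tool", "payload": {"targets": [[[0,0,0],[0,0,0]],[[0,0,0],[0,0,0]],[[0,0,0],[0,0,0]],[[0,0,0],[0,0,0]]], "gripper": 0.0}}

```text
time_s: 2.08
position: [0.5094, 0.1104, 0.1118]
tcp_rot: [[-0.165, 0.986, -0.0], [0.986, 0.165, -0.0], [0.0, -0.0, -1.0]]
force: [-1.7, 0.4, 2.0]
opening: 0.157
```

Emit:
{"api": "servo_tool", "payload": {"targets": [[[-0.008,0,0],[0,0,0]],[[-0.016,0,0],[0,0,0]],[[-0.024,0,0],[0,0,0]],[[-0.028,0,0],[0,0,0]],[[-0.029,0,0],[0,0,0]],[[-0.029,0,0],[0,0,0]]]}}

```text
time_s: 2.82
position: [0.5142, 0.0811, 0.1118]
tcp_rot: [[-0.165, 0.986, -0.001], [0.986, 0.165, -0.0], [0.0, -0.001, -1.0]]
force: [-2.1, 1.5, 5.5]
opening: 0.157
```

Emit:
{"api": "servo_tool", "payload": {"targets": [[[0,0,0],[0,0,0]],[[0,0,0],[0,0,0]],[[0,0,0],[0,0,0]],[[0,0,-0.06],[0,0,0]],[[0,0,-0.065],[0,0,0]],[[0.06,-0.012,-0.065],[0,0,0]],[[0.12,-0.024,-0.065],[0,0,0]],[[0.143,-0.024,-0.065],[0,0,0]],[[0.143,-0.024,-0.065],[0,0,0]],[[0.143,-0.024,-0.04],[0,0,0]],[[0.143,-0.024,-0.011],[0,0,0]],[[0.143,-0.024,-0.011],[0,0,0]]], "gripper": 0.04}}

```text
time_s: 4.32
position: [0.4657, 0.2173, 0.1206]
tcp_rot: [[-0.164, 0.986, -0.005], [0.986, 0.164, -0.002], [-0.001, -0.006, -1.0]]
force: [0.4, 0.8, 0.7]
opening: 0.46
```

Emit:
{"api": "servo_tool", "payload": {"targets": [[[0,0,0],[0,0,0]],[[0,0,0],[0,0,0]],[[0,0,0],[0,0,0]],[[0,0,0],[0,0,0]]], "gripper": 0.0}}

```text
time_s: 4.82
position: [0.467, 0.2187, 0.1232]
tcp_rot: [[-0.165, 0.986, 0.0], [0.986, 0.165, -0.0], [-0.0, -0.0, -1.0]]
force: [-1.0, -0.8, 3.0]
opening: 0.159
```

Emit:
{"api": "servo_tool", "payload": {"targets": [[[0,0.015,0],[0,0,0]],[[0,0.03,0],[0,0,0]],[[0,0.045,0],[0,0,0]],[[0,0.06,0],[0,0,0]],[[0,0.075,0],[0,0,0]],[[0,0.088,0],[0,0,0]],[[0,0.093,0],[0,0,0]],[[0,0.094,0],[0,0,0]],[[0,0.094,0],[0,0,0]]]}}

```text
time_s: 5.95
position: [0.5561, 0.2334, 0.1231]
tcp_rot: [[-0.166, 0.986, -0.009], [0.986, 0.166, -0.003], [-0.001, -0.01, -1.0]]
force: [-11.1, -4.6, 13.2]
opening: 0.161
```

Emit:
{"api": "servo_tool", "payload": {"targets": [[[0,0.001,0],[0,0,0]],[[0,0.001,0],[0,0,0]],[[0,0.001,0],[0,0,0]]]}}

```text
time_s: 6.32
position: [0.5561, 0.2334, 0.1231]
tcp_rot: [[-0.166, 0.986, -0.011], [0.986, 0.166, -0.003], [-0.001, -0.012, -1.0]]
force: [-12.4, -4.1, 14.2]
opening: 0.164
```

Emit:
{"api": "servo_tool", "payload": {"targets": [[[0,-0.003,0],[0,0,0]],[[0,-0.003,0],[0,0,0]],[[0,-0.003,0],[0,0,0]],[[0,-0.003,-0.06],[0,0,0]],[[0,-0.03,-0.1],[0,0,-0.18]],[[0,-0.06,-0.127],[0,0,-0.36]],[[0,-0.095,-0.127],[0,0,-0.54]],[[0,-0.095,-0.127],[0,0,-0.72]],[[0,-0.095,-0.127],[0,0,-0.9]],[[0,-0.095,-0.127],[0,0,-1.08]],[[0,-0.095,-0.127],[0,0,-1.26]],[[0,-0.095,-0.127],[0,0,-1.44]]], "gripper": 0.04}}

```text
time_s: 7.82
position: [0.4679, 0.219, 0.2495]
tcp_rot: [[-0.999, -0.041, 0.001], [-0.041, 0.999, 0.0], [-0.001, 0.0, -1.0]]
force: [-0.5, 0.5, -0.3]
opening: 0.457
```

Emit:
{"api": "servo_tool", "payload": {"targets": [[[0,0,0],[0,0,-0.131]],[[0,0,0],[0,0,-0.131]],[[0,0,0],[0,0,-0.131]],[[0,0,0],[0,0,-0.131]]], "gripper": 0.087}}

```text
time_s: 8.32
position: [0.4673, 0.2189, 0.2495]
tcp_rot: [[-0.986, -0.164, 0.0], [-0.164, 0.986, 0.0], [-0.0, 0.0, -1.0]]
force: [-0.7, -0.8, -0.7]
opening: 0.827
```

```bash
python3 - <<'E'
from h import *
i=snap('wrist','w2'); cv2.imwrite('pics/w2b.png',cv2.resize(i,(800,600),interpolation=cv2.INTER_CUBIC))
snap('side','s2');snap('scene','sc2')
s=telemetry.read_state();print(s['time_s'],np.round(s['position'],4),np.round(s['tcp_rot'],3).tolist(),s['opening'],np.round(s['joint_positions'],1))
E
```

```text
8.475 [0.4672 0.2188 0.2495] [[-0.986, -0.165, 0.0], [-0.165, 0.986, 0.0], [-0.0, 0.0, -1.0]] 0.9512765648930726 [ 12.7  19.9  95.7   0.   64.4 -86.8]
```

View pics/w2b.png

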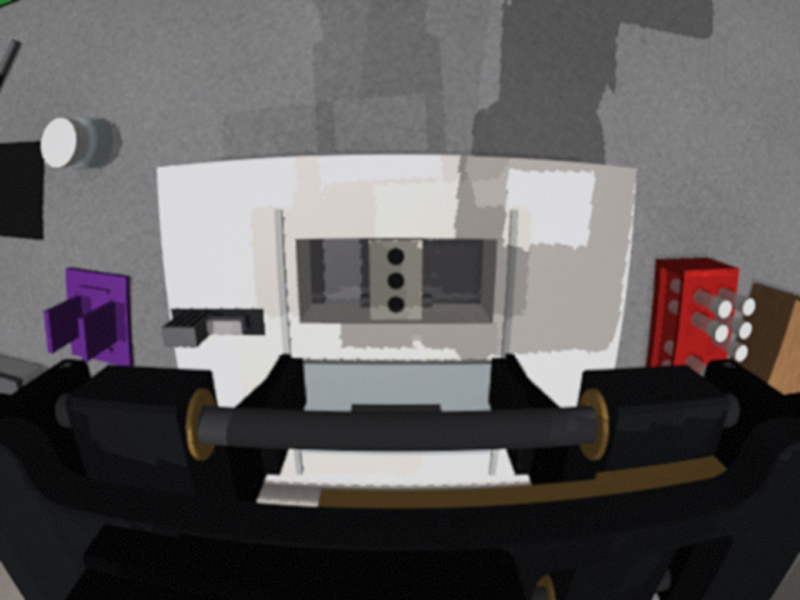

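Chamber fully free. The cassette's top is at x 369–422, y 240–320, with three dark dots at (396,256/281/305). The cover's near edge is at y≈358, and the catch fin at left (182,330) is well back. Next I'll measure these and take a second, lower look.

```bash
cat >> h.py <<'E'
A0=np.array([.466,.2195]);c,s_=np.cos(.166),np.sin(.166)
def an(P): d=np.array(P[:2])-A0; return np.array([c*d[0]+s_*d[1],-s_*d[0]+c*d[1],P[2]]).round(4)
def dots(f,box,thr=45):
    g=cv2.cvtColor(cv2.imread('pics/'+f+'.png'),cv2.COLOR_BGR2GRAY);x,y,w,h=box
    n,l,st,ce=cv2.connectedComponentsWithStats((g[y:y+h,x:x+w]<thr).astype(np.uint8))
    return [(ce[i]+[x,y],st[i,4]) for i in range(1,n) if 15<st[i,4]<400]
E
python3 - <<'E'
from h import *
k=.7
P=lambda p,h: an(onz('w2',p[0]*k,p[1]*k,h))
for n,p,h in [('cas L',(369,281),.1),('cas R',(423,281),.1),('wellTL',(297,240),.106),('wellTR',(496,240),.106),('wellBL',(300,323),.106),('wellBR',(493,321),.106),('coveredge',(400,359),.115),('catchfin L',(164,331),.141),('catch fin R',(200,331),.141)]:print(n,P(p,h))
for ce,a in dots('w2',(262,172,30,50)): print(ce.round(2),a,onz('w2',*ce,.1).round(4),an(onz('w2',*ce,.1)))
E
```

```text
cas L [-0.0023 -0.0186  0.1   ]
cas R [-0.0023  0.0185  0.1   ]
wellTL [-0.0323 -0.0663  0.106 ]
wellTR [-0.0322  0.0669  0.106 ]
wellBL [ 0.0262 -0.0674  0.106 ]
wellBR [0.0248 0.0678 0.106 ]
coveredge [0.0492 0.0026 0.115 ]
catchfin L [ 0.0209 -0.1561  0.141 ]
catch fin R [ 0.0205 -0.1284  0.141 ]
[276.5  179.21] 86 [0.4467 0.2155 0.1   ] [-0.0197 -0.0007  0.1   ]
[276.55 196.23] 84 [0.4634 0.2183 0.1   ] [-0.0027 -0.0007  0.1   ]
[276.7 212.5] 80 [0.4798 0.2212 0.1   ] [ 0.0138 -0.0006  0.1   ]
```

Emit:
{"api": "servo_tool", "payload": {"targets": [[[0,0,0.04],[0,0,0]],[[0,0,0.08],[0,0,0]],[[0,0,0.08],[0,0,0]],[[0,0,0.08],[0,0,0]]]}}

```text
time_s: 8.98
position: [0.4681, 0.219, 0.1705]
tcp_rot: [[-0.986, -0.165, 0.002], [-0.165, 0.986, 0.0], [-0.002, 0.0, -1.0]]
force: [-0.2, -0.7, 0.3]
opening: 0.999
```

```bash
python3 - <<'E'
from h import *
i=snap('wrist','w3'); cv2.imwrite('pics/w3b.png',cv2.resize(i,(800,600),interpolation=cv2.INTER_CUBIC))
s=telemetry.read_state();print(s['time_s'],np.round(s['position'],4),s['opening'])
a=sorted([d[0] for d in dots('w2',(262,172,30,50))],key=lambda p:p[1]);
b=sorted([d[0] for d in dots('w3',(255,100,50,150))],key=lambda p:p[1]);print(np.round(b,1).tolist())
if len(a)==len(b):
  for p,q in zip(a,b):
    X,r=tri([('w2',*p),('w3',*q)]);print(X.round(4),r,an(X))
E
```

```text
9.025 [0.4685 0.2191 0.1711] 1.005135988503565
[[276.2, 197.0], [276.4, 219.1], [276.4, 240.2]]
[0.4472 0.2156 0.0974] [np.float64(0.0), np.float64(0.0)] [-0.0192 -0.0007  0.0974]
[0.4638 0.2185 0.0983] [np.float64(0.1), np.float64(0.1)] [-0.0024 -0.0006  0.0983]
[0.4796 0.2212 0.1006] [np.float64(0.0), np.float64(0.0)] [ 0.0137 -0.0006  0.1006]
```

View pics/w3b.png

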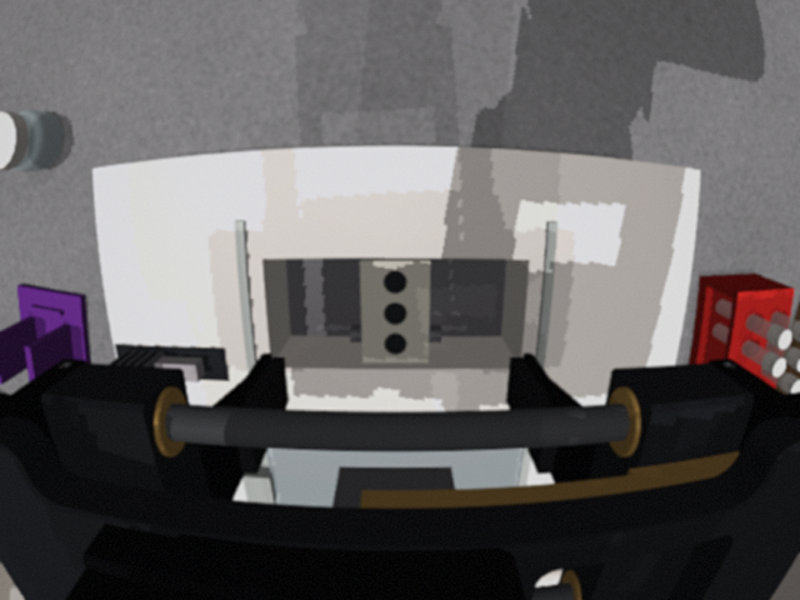

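The cassette's top dots triangulate to z≈0.099 (text says 0.100), with centre (0.4636, 0.2184). Now I'll grasp it.

Emit:
{"api": "servo_tool", "payload": {"targets": [[[0.004,0,0.03],[0,0,0]],[[0.004,0,0.055],[0,0,0]],[[0.004,0,0.08],[0,0,0]],[[0.004,0,0.1],[0,0,0]],[[0.004,0,0.107],[0,0,0]],[[0.004,0,0.107],[0,0,0]],[[0.004,0,0.107],[0,0,0]]]}}

```text
time_s: 9.9
position: [0.4642, 0.2184, 0.0637]
tcp_rot: [[-0.986, -0.165, 0.002], [-0.165, 0.986, 0.001], [-0.002, 0.0, -1.0]]
force: [0.2, -0.1, -0.4]
opening: 1.0
```

Emit:
{"api": "servo_tool", "payload": {"targets": [[[0,0,0],[0,0,0]],[[0,0,0],[0,0,0]],[[0,0,0],[0,0,0]],[[0,0,0],[0,0,0]],[[0,0,0],[0,0,0]]], "gripper": 0.0}}

```text
time_s: 10.52
position: [0.4632, 0.2182, 0.0625]
tcp_rot: [[-0.986, -0.165, -0.0], [-0.165, 0.986, -0.0], [0.0, 0.0, -1.0]]
force: [-0.9, 0.9, 0.0]
opening: 0.518
```

Emit:
{"api": "servo_tool", "payload": {"targets": [[[0,0,0],[0,0,0]],[[0,0,0],[0,0,0]],[[0,0,0],[0,0,0]],[[0,0,0],[0,0,0]]]}}

```text
time_s: 11.02
position: [0.4632, 0.2181, 0.0625]
tcp_rot: [[-0.986, -0.165, -0.0], [-0.165, 0.986, -0.0], [0.0, -0.0, -1.0]]
force: [0.1, -1.3, -1.1]
opening: 0.413
```

Emit:
{"api": "servo_tool", "payload": {"targets": [[[0,0,-0.01],[0,0,0]],[[0,0,-0.03],[0,0,0]],[[0,0,-0.06],[0,0,0]],[[0,0,-0.09],[0,0,0]],[[0,0,-0.12],[0,0,0]],[[0,0,-0.138],[0,0,0]],[[0,0,-0.138],[0,0,0]],[[0,0,-0.138],[0,0,0]]]}}

```text
time_s: 12.02
position: [0.4625, 0.218, 0.2]
tcp_rot: [[-0.986, -0.165, -0.001], [-0.165, 0.986, -0.0], [0.001, -0.0, -1.0]]
force: [0.4, 0.1, -1.1]
opening: 0.407
```

Emit:
{"api": "servo_tool", "payload": {"targets": [[[0.005,-0.024,0],[0,0,0.01]],[[0.014,-0.067,0],[0,0,0.03]],[[0.025,-0.12,0],[0,0,0.05]],[[0.036,-0.173,0],[0,0,0.07]],[[0.047,-0.226,0],[0,0,0.09]],[[0.058,-0.279,0],[0,0,0.11]],[[0.069,-0.332,0],[0,0,0.13]],[[0.079,-0.38,0],[0,0,0.15]],[[0.087,-0.419,0],[0,0,0.166]],[[0.0906,-0.4362,0],[0,0,0.166]],[[0.0906,-0.4362,0],[0,0,0.166]],[[0.0906,-0.4362,0],[0,0,0.166]]]}}

```text
time_s: 13.52
position: [0.4455, -0.2251, 0.2]
tcp_rot: [[-1.0, -0.001, -0.002], [-0.001, 1.0, 0.002], [0.002, 0.002, -1.0]]
force: [-0.5, 0.2, -2.0]
opening: 0.409
```

Emit:
{"api": "servo_tool", "payload": {"targets": [[[0,0,0.04],[0,0,0]],[[0,0,0.09],[0,0,0]],[[0,0,0.13],[0,0,0]],[[0,0,0.16],[0,0,0]],[[0,0,0.175],[0,0,0]],[[0,0,0.18],[0,0,0]],[[0,0,0.18],[0,0,0]],[[0,0,0.18],[0,0,0]]]}}

```text
time_s: 14.52
position: [0.4467, -0.2274, 0.0216]
tcp_rot: [[-1.0, -0.0, 0.002], [-0.0, 1.0, -0.001], [-0.002, -0.001, -1.0]]
force: [0.2, -0.0, -2.0]
opening: 0.408
```

```bash
python3 - <<'E'
from h import *
snap('wrist','w4');i=snap('side','s4'); a=i[270:400,170:345];b=snap('scene','sc4')[200:330,80:255]
H=np.vstack([cv2.resize(a,None,fx=2.3,fy=2.3,interpolation=cv2.INTER_CUBIC),cv2.resize(b,None,fx=2.3,fy=2.3,interpolation=cv2.INTER_CUBIC)])
w=cv2.resize(cv2.imread('pics/w4.png'),(397,298));
V=np.zeros((598,800,3),np.uint8);V[:H.shape[0],:H.shape[1]]=H;V[:298,403:800]=w;cv2.imwrite('pics/c4.png',V)
s=telemetry.read_state();print(s['time_s'],np.round(s['position'],4),np.round(s['tcp_rot'],3).tolist(),s['opening'],s['force'])
E
```

```text
14.675 [ 0.4465 -0.2274  0.0213] [[-1.0, -0.0, 0.001], [-0.0, 1.0, -0.001], [-0.001, -0.001, -1.0]] 0.4115623537242312 [-0.44258103  0.35987328 -2.40774039]
```

View pics/c4.png

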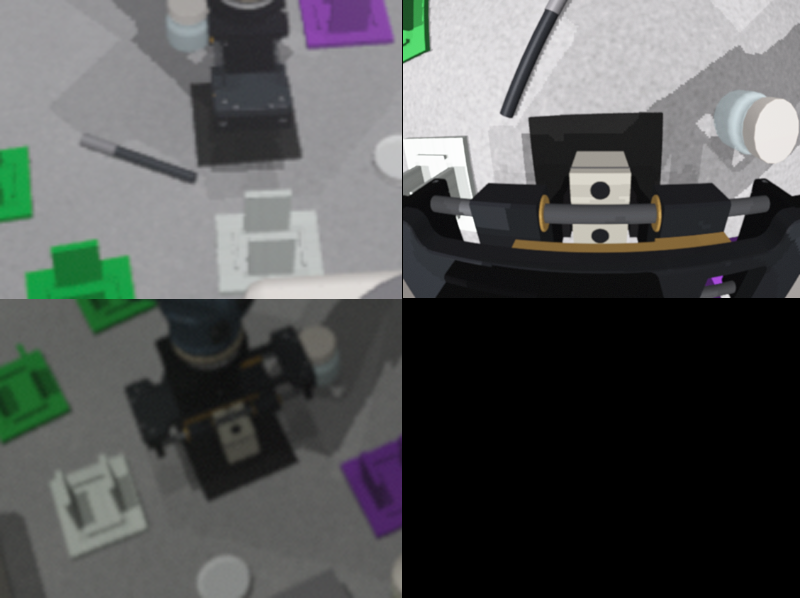

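The cassette hangs over the middle of the mat, with the pen and jar clear of it. Lowering gently.

Emit:
{"api": "servo_tool", "payload": {"targets": [[[0,0,0.004],[0,0,0]],[[0,0,0.007],[0,0,0]],[[0,0,0.0085],[0,0,0]],[[0,0,0.0085],[0,0,0]],[[0,0,0.0085],[0,0,0]]]}}

```text
time_s: 15.3
position: [0.4461, -0.227, 0.012]
tcp_rot: [[-1.0, -0.0, -0.0], [-0.0, 1.0, 0.0], [0.0, 0.0, -1.0]]
force: [0.1, -0.4, -1.3]
opening: 0.41
```

Emit:
{"api": "servo_tool", "payload": {"targets": [[[0,0,0.001],[0,0,0]],[[0,0,0.002],[0,0,0]],[[0,0,0.002],[0,0,0]],[[0,0,0.002],[0,0,0]]]}}

```text
time_s: 15.8
position: [0.4462, -0.2271, 0.0115]
tcp_rot: [[-1.0, -0.0, 0.001], [-0.0, 1.0, -0.001], [-0.001, -0.001, -1.0]]
force: [-1.7, 1.6, 10.5]
opening: 0.413
```

Emit:
{"api": "servo_tool", "payload": {"targets": [[[0,0,0],[0,0,0]],[[0,0,0],[0,0,0]],[[0,0,0],[0,0,0]],[[0,0,0],[0,0,0]],[[0,0,-0.03],[0,0,0]],[[0,0,-0.08],[0,0,0]],[[0,0,-0.14],[0,0,0.18]],[[-0.003,-0.03,-0.2],[0,0,0.36]],[[-0.005,-0.07,-0.238],[0,0,0.54]],[[-0.007,-0.11,-0.238],[0,0,0.72]],[[-0.01,-0.15,-0.238],[0,0,0.9]],[[-0.014,-0.173,-0.238],[0,0,1.08]]], "gripper": 0.087}}

```text
time_s: 17.3
position: [0.4598, -0.4019, 0.2479]
tcp_rot: [[-0.465, 0.885, 0.0], [0.885, 0.465, -0.0], [-0.0, -0.0, -1.0]]
force: [0.4, 1.1, -0.3]
opening: 1.003
```

Emit:
{"api": "servo_tool", "payload": {"targets": [[[0,0,0],[0,0,0.18]],[[0,0,0],[0,0,0.36]],[[0,0,0],[0,0,0.49]],[[0,0,0],[0,0,0.49]],[[0,0,0],[0,0,0.49]],[[0,0,0],[0,0,0.49]]]}}

```text
time_s: 18.05
position: [0.4601, -0.3999, 0.248]
tcp_rot: [[-0.002, 1.0, -0.0], [1.0, 0.002, 0.0], [0.0, -0.0, -1.0]]
force: [-0.4, 0.6, 0.7]
opening: 0.998
```

```bash
python3 - <<'E'
from h import *
i=snap('wrist','w5'); cv2.imwrite('pics/w5b.png',cv2.resize(i,(800,600),interpolation=cv2.INTER_CUBIC))
snap('side','s5');snap('scene','sc5')
s=telemetry.read_state();print(s['time_s'],np.round(s['position'],4),np.round(s['tcp_rot'],3).tolist(),s['opening'])
E
```

```text
18.2 [ 0.4601 -0.4     0.2481] [[-0.002, 1.0, 0.0], [1.0, 0.002, -0.0], [-0.0, 0.0, -1.0]] 1.0017516042969778
```

View pics/w5b.png

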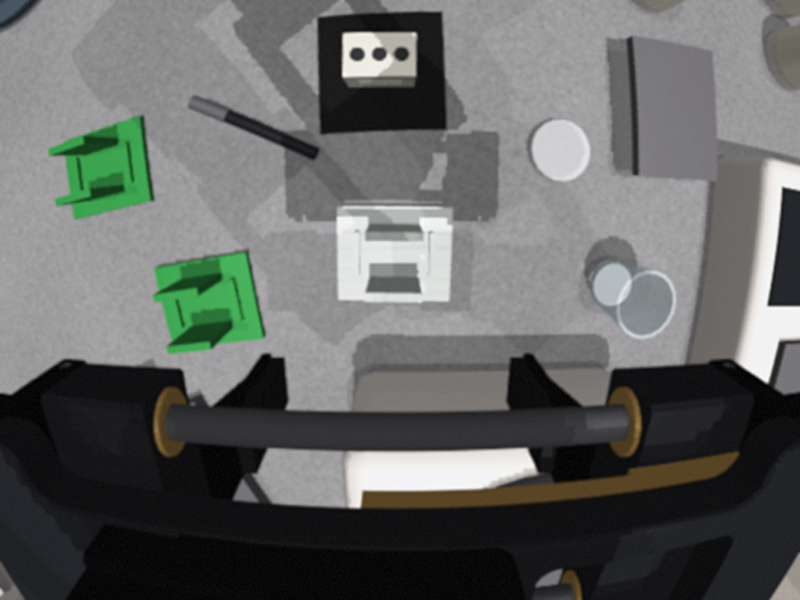

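The wrist view shows the dock base corners at about (338,207), (452,207), (450,300), (338,300), clear of other things. The cassette stands on the mat with its dots at (357/379/401,54). Next I'll extract edges.

```bash
python3 - <<'E'
from h import *
k=.7
im=cv2.imread('pics/w5.png');g=cv2.cvtColor(im,cv2.COLOR_BGR2GRAY)
sub=cv2.resize(g,None,fx=4,fy=4,interpolation=cv2.INTER_CUBIC).astype(float)
def edge(line,lo,hi): # strongest gradient
    d=np.abs(np.diff(cv2.GaussianBlur(line.reshape(1,-1),(9,1),2)[0]));return lo+np.argmax(d[lo:hi])+.5
P=lambda u,v,h: onz('w5',(u+.5)/4-.5,(v+.5)/4-.5,h)
L=[];R=[];B=[];T=[]
for v in range(615,820,20):
    r=sub[v]; L.append(P(edge(r,900,985),v,.008)[:2]);R.append(P(edge(r,1225,1300),v,.008)[:2])
for u in range(970,1240,20):
    B.append(P(u,edge(sub[:,u],820,870),.008)[:2])
for n,a in zip('LRB',(L,R,B)):
    a=np.array(a); m=np.median(a,0); ax=1 if n!='B' else 0
    p=np.polyfit(a[:,ax],a[:,1-ax],1);print(n,m.round(4),'slope',p[0].round(3),'sd',np.std(a[:,1-ax]-np.polyval(p,a[:,ax])).round(4))
# cassette dots
ds=[d[0] for d in dots('w5',(240,30,50,16),60)];ds.sort(key=lambda p:p[0])
for q in ds: print('dot',q.round(1),onz('w5',*q,.049).round(4))
print('instr edge',onz('w5',480*k,368*k,.1).round(3),onz('w5',480*k,368*k,.05).round(3))
cv2.imwrite('pics/c5.png',cv2.resize(im[135:220,225:330],None,fx=7,fy=7,interpolation=cv2.INTER_CUBIC))
E
```

```text
L [ 0.4077 -0.3921] slope 0.009 sd 0.0001
R [ 0.5079 -0.3919] slope -0.022 sd 0.0012
B [ 0.4567 -0.4263] slope -0.006 sd 0.0035
dot [249.6  37.6] [ 0.4294 -0.226   0.049 ]
dot [265.1  37.2] [ 0.4464 -0.2259  0.049 ]
dot [280.5  37.4] [ 0.4632 -0.2262  0.049 ]
instr edge [ 0.522 -0.459  0.1  ] [ 0.532 -0.481  0.05 ]
```

View pics/c5.png

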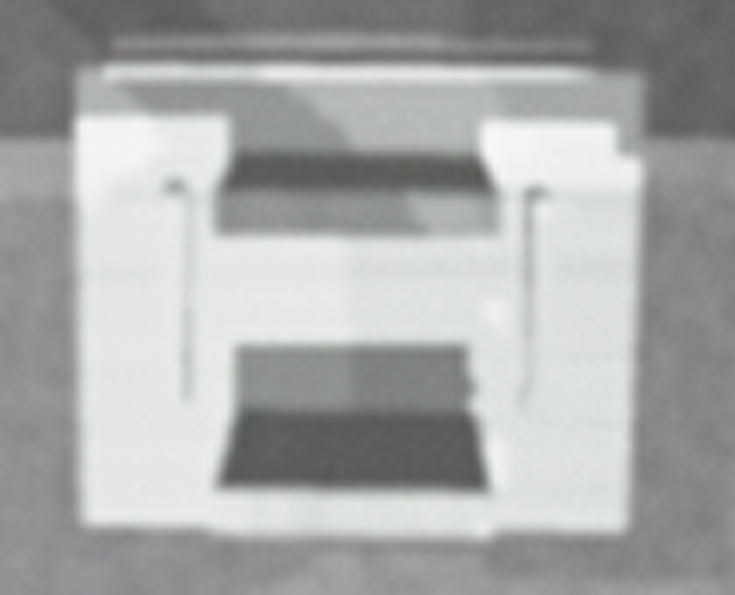

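The crop shows the near wall's inner face as the dark band, y 410–488, with its top at 488–535. The far wall's outer face is 155–190, with its top at 190–235. The inner top edges are therefore at crop y 235 and 488.

```bash
python3 - <<'E'
from h import *
q=lambda u,v:(225+(u+.5)/7-.5,135+(v+.5)/7-.5)
for n,u,v,h in [('far in',358,235,.066),('near in',355,488,.066),('far out',358,190,.066),('near out',355,535,.066),('near in floor',355,410,.008),('far wall L',217,235,.066),('far R',500,235,.066),('near L',216,488,.066),('near R',491,488,.066),('near outL',210,530,.066),('baseBL',82,526,.008),('baseBR',629,526,.008),('baseTL',76,72,.008),('baseTR',645,72,.008),('lipL',188,395,.008),('lipR',524,395,.008)]:
    print(n,onz('w5',*q(u,v),h).round(4))
# side-view check of wall top height: far wall top at near-mid
for f in('side0','scene0'):
    for y in(-.367,-.413): print(f,(proj(f,[.458,y,.066])/.7).round(0))
im=cv2.imread('pics/s5.png');a=cv2.resize(im[340:410,250:325],None,fx=5,fy=5,interpolation=cv2.INTER_CUBIC)
im=cv2.imread('pics/sc5.png');b=cv2.resize(im[255:325,90:155],None,fx=5,fy=5,interpolation=cv2.INTER_CUBIC)
cv2.imwrite('pics/c6.png',np.hstack([a,b]))
E
```

```text
far in [ 0.4584 -0.3708  0.066 ]
near in [ 0.458  -0.4105  0.066 ]
far out [ 0.4584 -0.3639  0.066 ]
near out [ 0.458  -0.4181  0.066 ]
near in floor [ 0.4575 -0.4111  0.008 ]
far wall L [ 0.437  -0.3708  0.066 ]
far R [ 0.48   -0.3707  0.066 ]
near L [ 0.4363 -0.4106  0.066 ]
near R [ 0.4792 -0.4105  0.066 ]
near outL [ 0.4353 -0.4174  0.066 ]
baseBL [ 0.4074 -0.433   0.008 ]
baseBR [ 0.5078 -0.4327  0.008 ]
baseTL [ 0.4083 -0.3499  0.008 ]
baseTR [ 0.5085 -0.3497  0.008 ]
lipL [ 0.4274 -0.4084  0.008 ]
lipR [ 0.488  -0.4082  0.008 ]
side0 [408. 506.]
side0 [411. 532.]
scene0 [181. 392.]
scene0 [154. 402.]
```

View pics/c6.png

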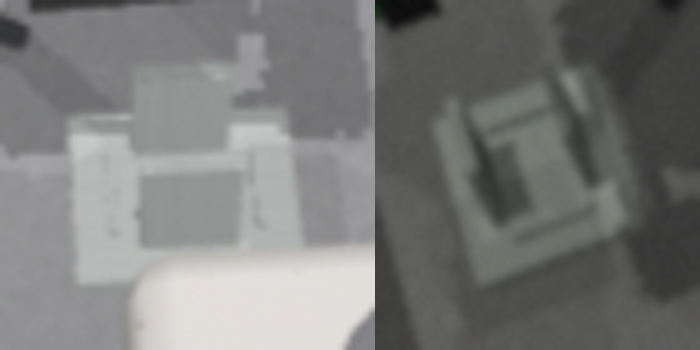

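The dock centre is (0.458, −0.391), with yaw ≈ 0. The inner gap measures 39.7 mm, and the wall heights agree between views. Now regrasp the cassette by its ends.

Emit:
{"api": "servo_tool", "payload": {"targets": [[[0.055,-0.005,0],[0,0,0]],[[0.11,-0.01,0.05],[0,0,0]],[[0.16,-0.0135,0.09],[0,0,0]],[[0.173,-0.0135,0.13],[0,0,0]],[[0.173,-0.0135,0.16],[0,0,0]],[[0.173,-0.0135,0.16],[0,0,0]],[[0.173,-0.0135,0.19],[0,0,0]],[[0.173,-0.0135,0.215],[0,0,0]],[[0.173,-0.0135,0.23],[0,0,0]],[[0.173,-0.0135,0.232],[0,0,0]],[[0.173,-0.0135,0.232],[0,0,0]],[[0.173,-0.0135,0.232],[0,0,0]]]}}

```text
time_s: 19.7
position: [0.4469, -0.2275, 0.0169]
tcp_rot: [[-0.001, 1.0, 0.001], [1.0, 0.001, -0.001], [-0.001, 0.001, -1.0]]
force: [0.3, -0.3, 0.3]
opening: 1.001
```

Emit:
{"api": "servo_tool", "payload": {"targets": [[[0,0,0],[0,0,0]],[[0,0,0],[0,0,0]],[[0,0,0],[0,0,0]],[[0,0,0],[0,0,0]],[[0,0,0],[0,0,0]],[[0,0,0],[0,0,0]],[[0,0,0],[0,0,0]]], "gripper": 0.0}}

```text
time_s: 20.58
position: [0.4464, -0.227, 0.0161]
tcp_rot: [[-0.001, 1.0, -0.0], [1.0, 0.001, 0.0], [0.0, -0.0, -1.0]]
force: [-0.4, 0.4, 1.7]
opening: 0.64
```

Emit:
{"api": "servo_tool", "payload": {"targets": [[[0,0,-0.01],[0,0,0]],[[0,0,-0.04],[0,0,0]],[[0,0,-0.08],[0,0,0]],[[-0.015,0.001,-0.11],[0,0,0]],[[-0.05,0.004,-0.12],[0,0,0]],[[-0.09,0.007,-0.12],[0,0,0]],[[-0.13,0.009,-0.12],[0,0,0]],[[-0.155,0.0115,-0.12],[0,0,0]],[[-0.164,0.0115,-0.12],[0,0,0]],[[-0.164,0.0115,-0.12],[0,0,0]],[[-0.164,0.0115,-0.12],[0,0,0]],[[-0.164,0.0115,-0.12],[0,0,0]]]}}

```text
time_s: 22.08
position: [0.458, -0.3897, 0.136]
tcp_rot: [[-0.002, 1.0, -0.001], [1.0, 0.002, 0.001], [0.001, -0.001, -1.0]]
force: [-0.1, -0.0, -1.6]
opening: 0.639
```

Emit:
{"api": "servo_tool", "payload": {"targets": [[[0,0,0.02],[0,0,0]],[[0,0,0.035],[0,0,0]],[[0,0,0.045],[0,0,0]],[[0,0,0.045],[0,0,0]],[[0,0,0.045],[0,0,0]]]}}

```text
time_s: 22.7
position: [0.4583, -0.3913, 0.0913]
tcp_rot: [[-0.001, 1.0, 0.0], [1.0, 0.001, -0.001], [-0.001, 0.0, -1.0]]
force: [-0.5, 0.2, -1.5]
opening: 0.642
```

```bash
python3 - <<'E'
from h import *
w=snap('wrist','w7');snap('side','s7');snap('scene','sc7')
s=telemetry.read_state();print(s['time_s'],np.round(s['position'],4),s['opening'],np.round(s['force'],1))
a=cv2.resize(w[190:330,190:370],(540,420),interpolation=cv2.INTER_CUBIC)
b=cv2.resize(cv2.imread('pics/s7.png')[320:410,250:325],(250,300),interpolation=cv2.INTER_CUBIC)
c=cv2.resize(cv2.imread('pics/sc7.png')[235:325,80:155],(250,300),interpolation=cv2.INTER_CUBIC)
V=np.zeros((600,790,3),np.uint8);V[:420,:540]=a;V[:300,540:]=b;V[300:,540:]=c;cv2.imwrite('pics/c7.png',V)
E
```

```text
22.85 [ 0.4584 -0.3914  0.0916] 0.6392230493667029 [-0.5  0.2 -1.7]
```

View pics/c7.png

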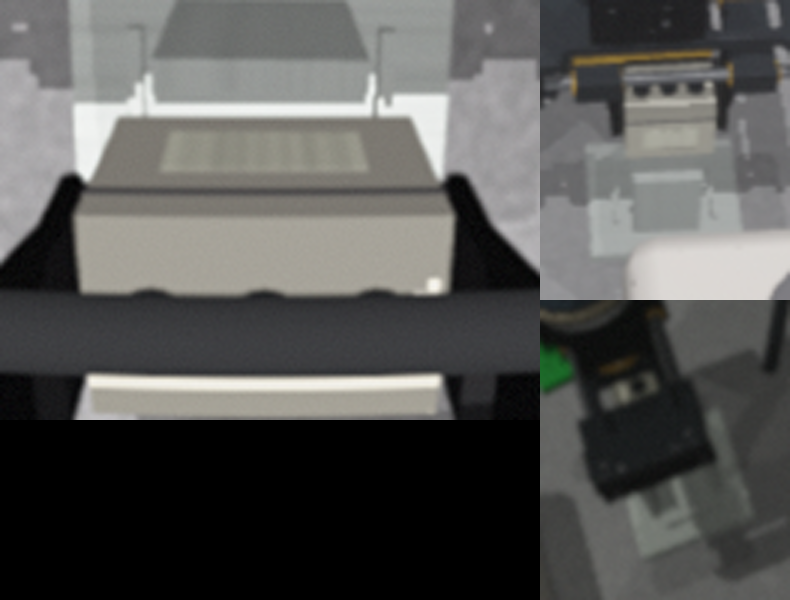

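The cassette is level over the dock. The far wall's inner top edge is at crop v≈102 (u 153–372), and the cassette's lower +y edge is at v≈118 (u 118–412). Checking the clearance numerically.

```bash
python3 - <<'E'
from h import *
q=lambda u,v:(190+(u+.5)/3-.5,190+(v+.5)/3-.5)
for n,u,v,h in [('wall in L',153,102,.066),('wall in R',372,102,.066),('wall out L',153,58,.066),('wall out R',368,58,.066),('cas L',118,118,.0786),('cas R',412,118,.0786)]: print(n,onz('w7',*q(u,v),h).round(4))
E
```

```text
wall in L [ 0.4365 -0.3731  0.066 ]
wall in R [ 0.4806 -0.373   0.066 ]
wall out L [ 0.4368 -0.3639  0.066 ]
wall out R [ 0.4795 -0.3639  0.066 ]
cas L [ 0.4312 -0.3722  0.0786]
cas R [ 0.4869 -0.3721  0.0786]
```

Emit:
{"api": "servo_tool", "payload": {"targets": [[[-0.0003,-0.0005,0.008],[0,0,0]],[[-0.0003,-0.0005,0.016],[0,0,0]],[[-0.0003,-0.0005,0.022],[0,0,0]],[[-0.0003,-0.0005,0.022],[0,0,0]]]}}

```text
time_s: 23.35
position: [0.4573, -0.3911, 0.0682]
tcp_rot: [[-0.001, 1.0, -0.001], [1.0, 0.001, 0.001], [0.001, -0.001, -1.0]]
force: [-0.1, -0.4, -1.0]
opening: 0.639
```

Emit:
{"api": "servo_tool", "payload": {"targets": [[[0,0,0.01],[0,0,0]],[[0,0,0.02],[0,0,0]],[[0,0,0.03],[0,0,0]],[[0,0,0.038],[0,0,0]],[[0,0,0.042],[0,0,0]],[[0,0,0.042],[0,0,0]]]}}

```text
time_s: 24.1
position: [0.4575, -0.3912, 0.0267]
tcp_rot: [[-0.001, 1.0, -0.0], [1.0, 0.001, 0.001], [0.001, -0.0, -1.0]]
force: [0.1, -0.1, -1.6]
opening: 0.641
```

No wall contact. Lower the last ~6 mm to touch.

Emit:
{"api": "servo_tool", "payload": {"targets": [[[0,0,0.002],[0,0,0]],[[0,0,0.004],[0,0,0]],[[0,0,0.0055],[0,0,0]],[[0,0,0.0065],[0,0,0]],[[0,0,0.0065],[0,0,0]],[[0,0,0.0065],[0,0,0]]]}}

```text
time_s: 24.85
position: [0.4576, -0.3913, 0.0211]
tcp_rot: [[-0.001, 1.0, 0.0], [1.0, 0.001, -0.0], [-0.0, 0.0, -1.0]]
force: [-1.0, 1.6, 5.0]
opening: 0.64
```

Emit:
{"api": "servo_tool", "payload": {"targets": [[[0,0,0],[0,0,0]],[[0,0,0],[0,0,0]],[[0,0,0],[0,0,0]],[[0,0,0],[0,0,0]],[[0,0,-0.02],[0,0,0]],[[0,0,-0.06],[0,0,0]],[[0,0,-0.12],[0,0,0]],[[0,0,-0.18],[0,0,0]],[[0,0,-0.227],[0,0,0]],[[0,0,-0.227],[0,0,0]],[[0,0,-0.227],[0,0,0]],[[0,0,-0.227],[0,0,0]]], "gripper": 0.08}}

```text
time_s: 26.35
position: [0.4567, -0.3904, 0.2455]
tcp_rot: [[-0.001, 1.0, -0.003], [1.0, 0.001, 0.003], [0.003, -0.003, -1.0]]
force: [1.3, -0.4, 0.1]
opening: 0.919
```

```bash
python3 - <<'E'
from h import *
w=snap('wrist','w8');sd=snap('side','s8');sc=snap('scene','sc8')
s=telemetry.read_state();print(s['time_s'],np.round(s['position'],4),s['opening'],np.round(s['force'],1))
for d in dots('w8',(225,100,110,120),60): print('dot',d[0].round(1),d[1],onz('w8',*d[0],.054).round(4))
a=cv2.resize(w[120:260,190:370],(450,350),interpolation=cv2.INTER_CUBIC)
b=cv2.resize(sd[320:410,250:325],(292,350),interpolation=cv2.INTER_CUBIC)
c=cv2.resize(sd[130:260,210:400],(365,250),interpolation=cv2.INTER_CUBIC)
e=cv2.resize(sc[140:270,300:490],(365,250),interpolation=cv2.INTER_CUBIC)
V=np.zeros((600,742,3),np.uint8);V[:350,:450]=a;V[:350,450:]=b;V[350:,:365]=c;V[350:,365:730]=e;cv2.imwrite('pics/c8.png',V)
E
```

```text
26.5 [ 0.4571 -0.3908  0.246 ] 0.9215477854182118 [-0.1 -0.1 -0.5]
dot [234.9 100.2] 23 [ 0.4108 -0.2874  0.054 ]
```

```bash
python3 - <<'E'
from h import *
for dx in(-.017,0,.017): print(proj('w8',[.4578+dx,-.391,.054]).round(1))
g=cv2.cvtColor(cv2.imread('pics/w8.png'),cv2.COLOR_BGR2GRAY)
u,v=proj('w8',[.4578,-.391,.054]).astype(int)
for t in(50,70,90,110):
  for d in dots('w8',(u-35,v-14,70,28),t): print(t,d[0].round(1),d[1],onz('w8',*d[0],.054).round(4))
print(g[v-16:v+17:2,u-30:u+31:3])
E
```

```text
[263.3 194. ]
[278.6 194. ]
[293.9 194. ]
70 [264.  192.6] 37 [ 0.4416 -0.3895  0.054 ]
70 [278.8 192.8] 38 [ 0.458  -0.3897  0.054 ]
70 [294.1 192.7] 39 [ 0.475  -0.3895  0.054 ]
90 [263.7 192.6] 49 [ 0.4412 -0.3894  0.054 ]
90 [278.7 192.7] 52 [ 0.4579 -0.3896  0.054 ]
90 [294.2 192.8] 50 [ 0.4751 -0.3896  0.054 ]
110 [263.8 192.7] 61 [ 0.4413 -0.3896  0.054 ]
110 [278.7 192.9] 60 [ 0.4579 -0.3897  0.054 ]
110 [294.1 192.8] 60 [ 0.475  -0.3897  0.054 ]
[[232 234 220 203 234 227 229 229 226 228 228 228 227 227 228 228 229 223
  183 224 228]
 [232 234 239 243 241 239 233 235 234 234 234 234 234 234 234 234 234 235
  236 229 228]
 [230 233 240 241 242 240 234 236 235 236 236 235 236 235 235 235 235 236
  235 228 223]
 [229 232 240 242 241 241 235 235 235 235 235 235 236 236 236 236 235 235
  235 228 224]
 [233 234 239 241 242 241 236 235 235 236 236 235 235 235 236 236 236 235
  235 228 227]
 [231 234 239 242 239 179 216 236 235 238 180 199 236 235 237 196 220 235
  235 228 227]
 [232 234 238 242 177  86 109 233 236 189  86 114 226 236 202  95 113 203
  236 229 226]
 [233 234 239 241 
[... 172 characters left out ...]
8 242 115  66  66 215 236 105  63  66 202 236 136  65  65 195
  236 227 228]
 [231 232 238 241 215 105 153 234 236 202 105 137 236 236 214 114 123 231
  234 227 229]
 [233 233 238 241 242 233 236 235 235 236 231 234 236 235 236 232 232 236
  235 227 225]
 [232 232 237 241 241 238 235 235 234 235 236 235 234 235 234 235 235 235
  235 227 227]
 [231 232 237 241 241 237 234 234 236 235 235 235 235 234 234 235 235 235
  235 226 226]
 [231 231 237 241 241 236 235 235 235 235 236 235 235 235 235 235 235 234
  235 227 226]
 [233 234 238 241 242 238 236 236 236 237 236 237 237 236 236 237 235 236
  234 228 227]
 [233 233 234 236 185 151 148 151 148 148 148 148 149 148 149 149 156 230
  228 226 227]]
```

```bash
python3 - <<'E'
from h import *
# handle / catch: dark blobs on the deck, arm out of the way
for f in('s8','sc8'):
    g=cv2.cvtColor(cv2.imread(f'pics/{f}.png'),cv2.COLOR_BGR2GRAY)
    y=np.array([A0[0]-.003+.095*c,A0[1]+.095*s_,.140]); u,v=proj(f,y).astype(int)
    n,l,st,ce=cv2.connectedComponentsWithStats((g[v-25:v+25,u-30:u+30]<(110 if f=='s8' else 75)).astype(np.uint8))
    print(f,'expected',u,v,[(np.round(ce[i]+[u-30,v-25],1).tolist(),int(st[i,4])) for i in range(1,n) if st[i,4]>40])
    for op in(.085,.09,.095): print(op,proj(f,[A0[0]-.003+op*c,A0[1]+op*s_,.133]).round(1))
# bystander shift check by image difference away from the arm
for f in('side','scene'):
    a=cv2.imread(f'pics/{f}0.png');b=cv2.imread('pics/'+{'side':'s8','scene':'sc8'}[f]+'.png')
    d=cv2.absdiff(cv2.GaussianBlur(a,(5,5),0),cv2.GaussianBlur(b,(5,5),0)).max(2)
    for n,P in dict(pen=(.39,-.3,.006),jar=(.41,-.07,.05),dish=(.58,-.31,.01),tipbox=(.7,-.28,.05),beaker=(.64,-.4,.07)).items():
        u,v=proj(f+'0',P).astype(int); print(f,n,(u,v),int(np.percentile(d[max(v-15,0):v+15,max(u-15,0):u+15],90)))
E
```

```text
s8 expected 301 167 [([302.9, 165.3], 1164), ([325.6, 146.3], 105), ([274.9, 186.3], 90)]
0.085 [297.9 169.7]
0.09 [299.5 169.5]
0.095 [301.1 169.3]
sc8 expected 361 201 [([360.4, 205.5], 167)]
0.085 [359.  200.8]
0.09 [360.2 202. ]
0.095 [361.5 203.3]
side pen (np.int64(253), np.int64(346)) 43
side jar (np.int64(257), np.int64(263)) 161
side dish (np.int64(334), np.int64(344)) 6
side tipbox (np.int64(383), np.int64(321)) 5
side beaker (np.int64(370), np.int64(361)) 6
scene pen (np.int64(149), np.int64(254)) 41
scene jar (np.int64(231), np.int64(220)) 34
scene dish (np.int64(168), np.int64(316)) 39
scene tipbox (np.int64(194), np.int64(348)) 3
scene beaker (np.int64(133), np.int64(344)) 10
```

```bash
python3 -c "
from h import *
print(order.hand_in())"
```

```text
the job is handed in; nothing more can be done
None
```

The cassette is standing in the aluminium dock, the catch and cover are open, and the job is handed in at about 26.5 s. The hand-in gave no verdict, so success rests on the checks below.

**What I did:** I slid the catch back by about 29.7 mm. I then pushed the cover open by its handle until it met a hard stop. I lifted the cassette out by its long faces, set it on the mat, and took it by its ends. Then I lowered it into the dock until it touched the floor, released it, and raised the arm clear.

**Last checks:**
- **Cassette position:** the three dots on its top put its centre at (0.458, −0.390), against a dock centre of (0.458, −0.391). Its yaw is about 0.
- **Cassette height:** it touched the dock floor at the expected height, with light contact force and no contact with the walls on the way down.
- **Catch:** it was last seen fully back and not touched since.

**Weak or conflicting checks:**
- **Cover opening:** the tool travel gave about 90 mm at the stop (with up to 2 mm more from where it started). The wrist camera gave 91 to 95 mm depending on which edge it saw, and the scene view about 90 to 95 mm. The final check in the side view was inconclusive. All the usable readings are above the 85 mm needed.
- **Bystanders:** the tip box and beaker look unchanged in both views. The dish is unchanged in the side view, but it differs in the scene view. The pen and jar also differ between the first and last images. I put these differences down to the arm's shadow and occlusion, because I felt no contact, but I did not confirm it.
- **Final picture:** I could not view it because the picture limit was reached, so the last check was numeric only.

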